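Line up the nesting dolls on the toy shop's display board

TASK

Set the four wooden nesting dolls on the black display board in order of size, one standing upright in the middle of each white-ringed circle: the largest next to the monkey bookend, then ever smaller, the smallest at the far end of the row. Do not knock any doll over.

Things in the scene. Friction and masses are not known exactly. Their poses are not given: they have to be found in the camera images.
- doll_xl: the largest of four wooden nesting dolls of one shape and one wood, loose and upright: 100 mm tall, round body 60 mm across, straight-sided from 12 to 64 mm above its foot, then a narrower head 42 mm across; flat foot 51 mm across. Origin: centre of its underside; z up along the doll
- doll_l: the second largest of four wooden nesting dolls of one shape and one wood, loose and upright: 86 mm tall, round body 51 mm across, straight-sided from 10 to 55 mm above its foot, then a narrower head 36 mm across; flat foot 43 mm across. Origin: centre of its underside; z up along the doll
- doll_m: the third of four wooden nesting dolls of one shape and one wood, loose and upright: 72 mm tall, round body 42 mm across, straight-sided from 9 to 46 mm above its foot, then a narrower head 29 mm across; flat foot 36 mm across. Origin: centre of its underside; z up along the doll
- doll_s: the smallest of four wooden nesting dolls of one shape and one wood, loose and upright: 58 mm tall, round body 33 mm across, straight-sided from 7 to 37 mm above its foot, then a narrower head 23 mm across; flat foot 28 mm across. Origin: centre of its underside; z up along the doll
- mark_a: one of four alike flat white-ringed circles, 52 mm across with a centre dot, on the long black fixed display board (460 x 100 mm, top 20 mm above the table), in one straight row 80 mm apart; the letters say nothing about their order. Origin: centre of the circle on the board's top; x across the row, away from the robot, y along the row
- mark_b: one of four alike flat white-ringed circles, 52 mm across with a centre dot, on the long black fixed display board (460 x 100 mm, top 20 mm above the table), in one straight row 80 mm apart; the letters say nothing about their order. Origin: centre of the circle on the board's top; x across the row, away from the robot, y along the row
- mark_c: one of four alike flat white-ringed circles, 52 mm across with a centre dot, on the long black fixed display board (460 x 100 mm, top 20 mm above the table), in one straight row 80 mm apart; the letters say nothing about their order. Origin: centre of the circle on the board's top; x across the row, away from the robot, y along the row
- mark_d: one of four alike flat white-ringed circles, 52 mm across with a centre dot, on the long black fixed display board (460 x 100 mm, top 20 mm above the table), in one straight row 80 mm apart; the letters say nothing about their order. Origin: centre of the circle on the board's top; x across the row, away from the robot, y along the row
- bookend: fixed plywood bookend, a monkey's head with two round ears, 100 mm wide across the board, 28 mm thick, 110 mm high, at either end of the board, in line with the marks, 80 mm from the nearest mark's centre. At the other end is only a low clear card holder, 33 mm high. Origin: centre of its underside on the board's top; x across the row, y along it
Things that resemble listed ones, but are neither listed nor needed, are in the scene too. Leave any blue, purple or yellow look-alike of the doll_xl alone.

How it is judged:
By the outcome, as a careful person would: the job done as asked, in the order asked, and still so for the second after the job is handed in, with the robot touching nothing.
It also fails if it takes over 112 s, if anything falls off the work surface, if the arm or the gripper's body presses on something with over 40 N, if the wrist force passes 120 N, or if a joint passes its speed limit or range.

ROBOT

A 6-joint arm with a two-finger parallel gripper is mounted at the origin on the work surface. World frame = base frame: x ahead of the robot, y to its left, z up, the work surface at z = 0. Lengths are in m, angles in rad, forces in N, time in s.
With the tool pointing down it reaches from about 0.35 to 0.975 m from the base axis. Payload 4.9 kg.
Tool frame: the origin (TCP) lies midway between the tips of the shut fingers; the grasp point (between the pads) lies 19 mm behind it; z points along the fingers, y is the line along which they close (so a half turn about z gives the same grasp; the last joint's range is limited). The gripper opens to 85 mm and grips with 20 to 120 N. Pads are 22 mm wide; open, the fingers measure 114 mm over their backs; the gripper's body (76 mm by 85 mm) begins 54 mm behind the grasp point. The pads swing forward as they close: fully open they stand 13 mm farther back than shut.
Start: joints at [-1.381, 0.053, 1.613, -0, 1.476, -0.119], TCP at [0.19, -0.595, 0.231] pointing down, gripper open.
Joint ranges: [-3.01, 3.01], [-1.01, 2.22], [0.06, 2.58], [-1.02, 4.17], [0.09, 2.62], [-3.14, 3.14]. Speed limits (rad/s): [2.57, 2.57, 3.14, 3.14, 3.14, 3.14].

INTERFACE

Orientations are given as a unit quaternion [w, x, y, z].
In Python, from plant import manip gives the robot as it stands.
- The arm moves only by the tool move_arm, never from a script. Its argument "increments" is one flat list of numbers, 5 for each row, row after row: the shift along the tool's x, y, z in mm, then the turn about the tool's z in rad, then the opening, from 0 (shut) to 1 (fully open). In form: [tx, ty, tz, spin, jaw, tx, ty, tz, spin, jaw, ...]. A call has 1 to 8 rows; each row shifts and turns the commanded pose from where the row before left it, along the tool's axes as they then stand; what a row does not reach is not made up. A row lasts 1/12 s, in which the tool goes at most 41.7 mm and 7.16 degrees, less where a joint would pass 70% of its speed; a pose out of reach is approached as far as the arm can. A call with a gripper value outside its range is refused whole. The fingers move at their own pace and stop on an object; the grip force is fixed at half the most. Time passes only in rows, so rows that do not move let the fingers close. It gives the time, the measured TCP pose, the force, the opening and the grip force at its end, in the units of the state.
- manip.state(): the state, without advancing time (a new reading comes with each control period).
- manip.grab_frame(name): name is "scene" or "top" or "wrist"; returns a dict with "image" (480x640x3 uint8, blue, green, red), "fov_y" (degrees; the focal length in pixels is half the picture's height over the tangent of half this angle, whatever the lens; pixels are square), "cx", "cy" (the principal point, pixels), "eye" and "rotation" of the camera in the world; the wrist camera has in their place "T_tool_cam" (4x4, takes a point from camera to tool coordinates, whose origin is the TCP and whose axes are the flange's). Camera axes: x right, y down, z forward; pixel columns grow to the right and rows downward; lengths in m; the calibration is good to about 2 mm. A picture is of the moment at which its call begins: read the wrist's pose just before it. There is no depth.
- manip.job_done(): hands the job in; it is judged then, once.
The state is a dict: "time": time; "joint_pos": joint angles; "joint_vel": joint speeds; "joint_efforts": joint torques, N m; "tool_pos": TCP position; "tool_rot": TCP orientation; "contact_force": force on the tool from outside, world axes, zero at the start; "ft_torque": the same for the moment, N m; "gripper_width": opening from 0.0 (shut) to 1.0 (fully open); "grasp_force": force on a finger pad.
Only numpy, scipy, OpenCV 4.12 (cv2) and the standard library are available. Lean on these libraries where they do the work, as an engineer would, in place of code of your own. Each camera call takes 0.05 s, during which the arm holds its last target. There are 200 camera calls.

## Working session

There is one attempt and no reset: what is moved stays moved. The work goes in short steps, Python scripts to look and compute and a tool call to move; the robot and the scene stay as the last step left them, time stands still between calls to the robot, and variables do not carry over. Pictures are saved under pics/ and viewed, at most 14 in all, crops included, and the job is handed in when it is done.

Besides the shell and the picture viewer there is one more tool, called after "Call:" in YAML: its name, and indented under it one key for each argument. move_arm: Moves the arm, as the interface text tells. Its arguments: {"type":"object","properties":{"increments":{"type":"array"}},"required":["increments"]}

```bash
mkdir -p pics; ls; python3 - <<'E'
from plant import manip
import cv2, json
s=manip.state(); print({k:s[k] for k in('time','tool_pos','tool_rot','gripper_width')})
for n in("scene","top"):
    f=manip.grab_frame(n); cv2.imwrite(f"pics/{n}0.png",f["image"]); print(n,f["fov_y"],f["cx"],f["cy"],f["eye"],f["rotation"])
E
```

```text
pics
{'time': 0.0, 'tool_pos': array([ 0.18983377, -0.59481102,  0.23003956]), 'tool_rot': array([-1.05311363e-03,  9.88105222e-01,  1.53775680e-01, -2.87692477e-05]), 'gripper_width': 0.9981454471934561}
scene 47.582597615775605 331.8231984526475 237.71320402176136 [ 1.12689139 -0.41041268  0.71049949] [-0.36784637  0.79152475  0.44420531 -0.20213675]
top 55.44893322778934 319.33295654696667 236.09836123269204 [0.31523312 0.01371228 0.8828128 ] [-0.06000066  0.70925591 -0.69936256  0.06517651]
```

View pics/scene0.png

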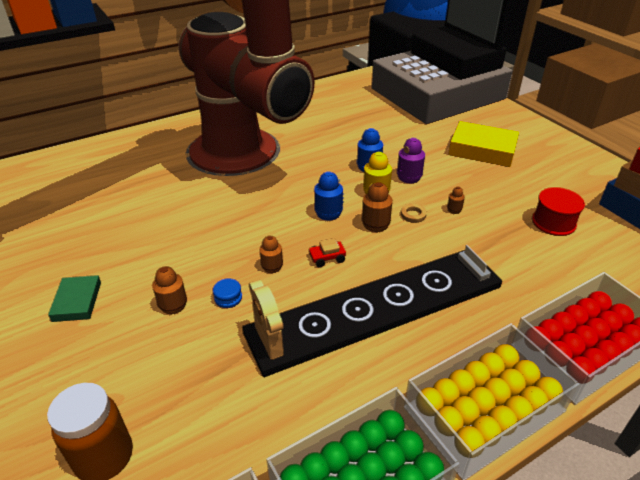

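View pics/top0.png

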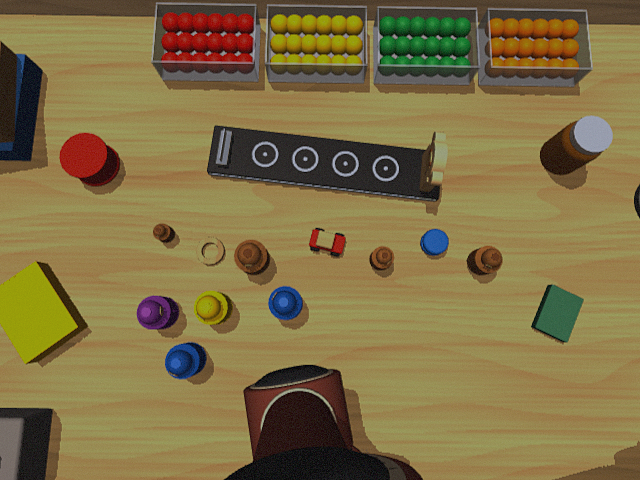

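Candidates for the wooden dolls are these (top px / scene px):
- **doll_xl:** (250,257) / (377,205). Its look-alikes are blue (286,303) and (183,360), yellow (211,307) and purple (156,312); I leave them alone.
- **doll_l:** (487,260) / (168,290)
- **doll_m:** (382,258) / (270,253)
- **doll_s:** (163,233) / (457,200)

The bookend is at the right end in the top view (435,165).

```bash
cat > h.py <<'E'
import numpy as np, cv2
from scipy.spatial.transform import Rotation as R
q2=lambda q: R.from_quat(np.r_[q[1:],q[0]]).as_matrix()
def ray(f,uv,eye=None,rot=None):
    eye=f["eye"] if eye is None else eye; rot=q2(f["rotation"]) if rot is None else rot
    F=240/np.tan(np.radians(f["fov_y"]/2)); d=rot@[(uv[0]-f["cx"])/F,(uv[1]-f["cy"])/F,1]
    return np.array(eye),d/np.linalg.norm(d)
def tri(rs):
    A=sum(np.eye(3)-np.outer(d,d) for _,d in rs); b=sum((np.eye(3)-np.outer(d,d))@e for e,d in rs)
    p=np.linalg.solve(A,b); return p, max(np.linalg.norm((np.eye(3)-np.outer(d,d))@(p-e)) for e,d in rs)
def rings(img,seeds):
    g=cv2.inRange(img,(130,130,130),(255,255,255)); out=[]
    cs,_=cv2.findContours(g,cv2.RETR_EXTERNAL,cv2.CHAIN_APPROX_NONE); cs=[c for c in cs if len(c)>30]
    for s in seeds:
        c=min(cs,key=lambda c:np.hypot(*(c[:,0].mean(0)-s))); out.append(cv2.fitEllipse(c)[0])
    return out
E
python3 - <<'E'
from plant import manip
from h import *
fs,ft=manip.grab_frame("scene"),manip.grab_frame("top")
print(q2(ft["rotation"]).shape)
S=rings(fs["image"],[(315,324),(358,309),(398,294),(437,281)]);T=rings(ft["image"],[(386,168),(345,164),(305,159),(265,154)])
for a,b in zip(S,T): print(np.round(a,1),np.round(b,1),*[np.round(x,4) for x in tri([ray(fs,a),ray(ft,b)])])
D=dict(xl=((377,205),(250,257)),l=((168,288),(487,260)),m=((270,253),(382,258)),s=((457,200),(163,233)))
rows=[]
for i,f in((0,fs),(1,ft)):
    r=[]
    for k,v in D.items():
        x,y=v[i]; c=cv2.resize(f["image"][y-28:y+28,x-25:x+25],None,fx=4,fy=4,interpolation=cv2.INTER_CUBIC)
        for t in range(0,50,10): cv2.line(c,(t*4,0),(t*4,6),(255,255,255),1);cv2.putText(c,str(x-25+t),(t*4,16),0,.35,(255,255,255),1)
        for t in range(0,56,10): cv2.line(c,(0,t*4),(6,t*4),(255,255,255),1);cv2.putText(c,str(y-28+t),(8,t*4+4),0,.35,(255,255,255),1)
        r.append(c)
    rows.append(np.hstack(r))
cv2.imwrite("pics/crop0.png",np.vstack(rows))
E
```

```text
(3, 3)
[314.2 324.3] [385.3 168.1] [ 0.6088 -0.1204  0.0182] 0.0001
[357.3 308.8] [345.  163.5] [ 0.6171 -0.0406  0.0181] 0.0
[397.9 294.1] [304.9 158.7] [0.6256 0.0392 0.0184] 0.0
[436.4 280.4] [264.7 154. ] [0.6341 0.119  0.0182] 0.0
```

View pics/crop0.png

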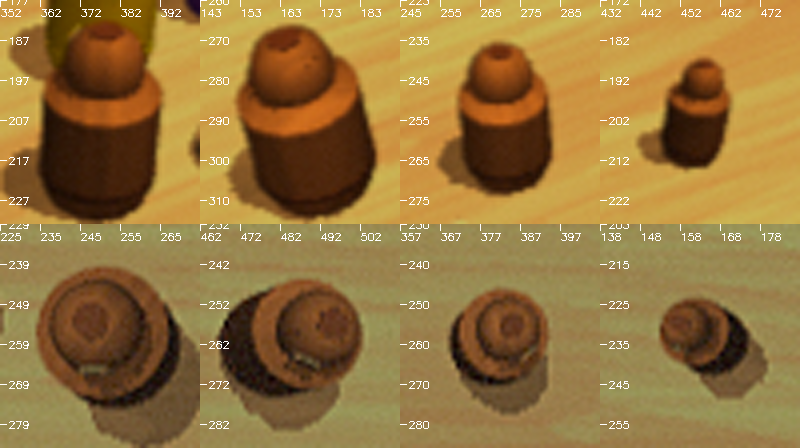

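The crops show four wooden dolls, each with a dark spot on top of its head. In the top view the spots are at xl (248,253), l (494.5,255.5), m (385,255) and s (159,228). Their sizes decrease as expected.

```bash
python3 - <<'E'
from plant import manip
from h import *
fs,ft=manip.grab_frame("scene"),manip.grab_frame("top")
for k,a,b in(("xl",(378,185),(248.3,253)),("l",(164.3,270),(494.5,255.5)),("m",(269.5,237.7),(384.8,254.8)),("s",(458.2,188),(159,228.3))):
    print(k,*[np.round(x,4) for x in tri([ray(fs,a),ray(ft,b)])])
for k,a,b in (("ring",(414,213),(211,251)),("car",(327,252),(328,241)),("bluecap",(227,292),(435,242)),("blue2",(328,180),(286,301)),("yel",(378,161),(210,306)),("purple",(412,146),(154,312))): print(k,np.round(tri([ray(fs,a),ray(ft,b)])[0],3))
s=manip.state(); f=manip.grab_frame("wrist"); print(f["T_tool_cam"],f["fov_y"],f["cx"],f["cy"]); print(q2(s["tool_rot"]))
E
```

```text
xl [0.4247 0.1321 0.097 ] 0.0005
l [ 0.4281 -0.3016  0.084 ] 0.0
m [ 0.4286 -0.1092  0.07  ] 0.0003
s [0.4739 0.3042 0.0569] 0.0008
ring [0.441 0.22  0.003]
car [ 0.462 -0.008  0.014]
bluecap [ 0.463 -0.214  0.015]
blue2 [0.344 0.066 0.085]
yel [0.333 0.197 0.081]
purple [0.323 0.295 0.082]
[[-3.28395550e-04 -9.50957231e-01 -3.09322222e-01  8.01397624e-02]
 [ 9.99999853e-01 -1.79067915e-04 -5.11148446e-04  4.15923909e-04]
 [ 4.30690625e-04 -3.09322345e-01  9.50957150e-01 -1.42314114e-01]
 [ 0.00000000e+00  0.00000000e+00  0.00000000e+00  1.00000000e+00]] 68.83827610166769 319.98885637669787 241.6177376345069
[[ 9.52688810e-01  3.03947368e-01 -1.67130264e-04]
 [ 3.03947409e-01 -9.52688542e-01  7.17788077e-04]
 [ 5.89467093e-05 -7.34627480e-04 -9.99999728e-01]]
```

Heights agree with the text to about 2–3 mm. The closing direction will be across the row (yaw 1.466), so it is the same for every pick and place. I turn the wrist first.

Call:
move_arm:
  increments: [0,0,0,-0.12,1,0,0,0,-0.12,1,0,0,0,-0.12,1,0,0,0,-0.12,1,0,0,0,-0.12,1,0,0,0,-0.12,1,0,0,0,-0.12,1,0,0,0,-0.12,1]

```text
time: 1.02
tool_pos: [0.1899, -0.5954, 0.2313]
tool_rot: [-0.0, 0.804, 0.595, 0.0]
contact_force: [-0.6, 0.2, 0.4]
gripper_width: 0.996
grasp_force: 0.0
```

Call:
move_arm:
  increments: [0,0,0,-0.1,1,0,0,0,-0.097,1,20,35,0,0,1,20,35,0,0,1,20,35,0,0,1,20,35,0,0,1,20,35,0,0,1,20,35,0,0,1]

```text
time: 1.68
tool_pos: [0.413, -0.4971, 0.2314]
tool_rot: [0.0, 0.743, 0.669, -0.0]
contact_force: [-0.5, -0.2, 0.8]
gripper_width: 0.998
grasp_force: 0.0
```

```bash
cat >> h.py <<'E'
P=dict(xl=(.4247,.1321),l=(.4281,-.3016),m=(.4286,-.1092),s=(.4739,.3042),k_xl=(.6088,-.1204),k_l=(.6171,-.0406),k_m=(.6256,.0392),k_s=(.6341,.119))
def go(name,z):
    from plant import manip
    s=manip.state(); M=q2(s["tool_rot"]); t=np.r_[P[name],z] if isinstance(name,str) else np.r_[name,z]
    print("t",round(s["time"],2),"pos",np.round(s["tool_pos"],4),"yaw",round(np.arctan2(M[1,0],M[0,0]),4),"tilt",np.round(M[:2,2],4),"F",np.round(s["contact_force"],1),"grip",round(s["gripper_width"],3),round(s["grasp_force"],1))
    print("to",name,"mm",np.round(1000*M.T@(t-s["tool_pos"]),1))
E
python3 -c "
from h import *
go('l',.2)"
```

```text
t 1.68 pos [ 0.413  -0.4971  0.2314] yaw 1.4657 tilt [ 0.0002 -0.0003] F [-0.5 -0.2  0.8] grip 0.998 0.0
to l mm [196.   -5.5  31.4]
```

Call:
move_arm:
  increments: [32,-1,5,0,1,32,-1,5,0,1,33,-1,5,0,1,33,-1,5,0,1,33,-1,5,0,1,33,-0.5,6,0,1,0,0,0,0,1]

```text
time: 2.27
tool_pos: [0.4261, -0.2975, 0.1985]
tool_rot: [-0.002, 0.742, 0.671, 0.001]
contact_force: [-0.2, -0.5, -0.8]
gripper_width: 0.996
grasp_force: 0.0
```

```bash
cat >> h.py <<'E'
def wrist(fn):
    from plant import manip
    s=manip.state(); f=manip.grab_frame("wrist"); M=q2(s["tool_rot"]); T=f["T_tool_cam"]
    cv2.imwrite(fn,f["image"]); f["eye"]=s["tool_pos"]+M@T[:3,3]; f["R"]=M@T[:3,:3]; return f
def proj(f,p):
    c=f["R"].T@(np.array(p)-f["eye"]); F=240/np.tan(np.radians(f["fov_y"]/2)); return np.array([f["cx"]+F*c[0]/c[2],f["cy"]+F*c[1]/c[2]])
E
python3 -c "
from h import *
go('l',.017)
f=wrist('pics/w1.png')
for z in (0,.055,.086): print(z,proj(f,[*P['l'],z]))"
```

```text
t 2.27 pos [ 0.4261 -0.2975  0.1985] yaw 1.47 tilt [-0.0017  0.004 ] F [-0.2 -0.5 -0.8] grip 0.996 0.0
to l mm [ -4.6   2.7 181.5]
0 [321.95135931 216.11394057]
0.055 [322.14970702 231.3863329 ]
0.086 [322.29564846 242.62354282]
```

View pics/w1.png

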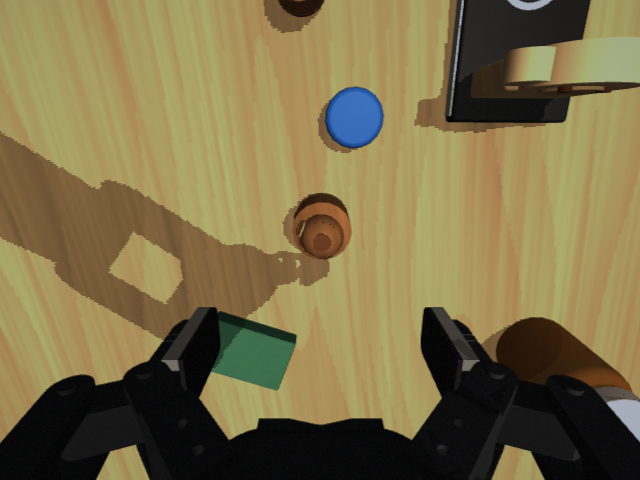

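The wrist view has doll_l's head spot at (322,243), exactly where the triangulated position predicts. I let the arm settle and go down.

Call:
move_arm:
  increments: [-1,1,25,0,1,0,0,25,0,1,0,0,25,0,1,0,0,0,0,1,0,0,0,0,1]

```text
time: 2.73
tool_pos: [0.4265, -0.3039, 0.1243]
tool_rot: [-0.001, 0.744, 0.669, -0.0]
contact_force: [-0.3, 0.0, 0.5]
gripper_width: 0.997
grasp_force: 0.0
```

```bash
python3 -c "
from h import *
go('l',.017)"
```

```text
t 2.73 pos [ 0.4265 -0.3039  0.1243] yaw 1.465 tilt [-0.0023  0.0019] F [-0.3  0.   0.5] grip 0.997 0.0
to l mm [  2.3   1.6 107.3]
```

Call:
move_arm:
  increments: [1,1,20,0,1,1,0.5,20,0,1,0,0,20,0,1,0,0,20,0,1,0,0,15,0,1,0,0,12,0,1,0,0,0,0,1,0,0,0,0,1]

```text
time: 3.4
tool_pos: [0.4296, -0.3027, 0.0193]
tool_rot: [0.001, 0.743, 0.669, 0.0]
contact_force: [-0.8, 0.1, 0.7]
gripper_width: 1.002
grasp_force: 0.0
```

Call:
move_arm:
  increments: [0,0,0,0,0.5,0,0,0,0,0.5,0,0,0,0,0,0,0,0,0,0,0,0,0,0,0,0,0,0,0,0,0,0,0,0,0,0,0,0,0,0]

```text
time: 4.07
tool_pos: [0.4301, -0.3029, 0.0201]
tool_rot: [0.002, 0.743, 0.669, 0.0]
contact_force: [-0.2, -0.2, 5.9]
gripper_width: 0.583
grasp_force: 62.6
```

```bash
python3 -c "
from h import *
go('l',.017)"
```

```text
t 4.07 pos [ 0.4301 -0.3029  0.0201] yaw 1.4659 tilt [ 0.002  -0.0022] F [-0.2 -0.2  5.9] grip 0.583 62.6
to l mm [ 1.1 -2.1  3.1]
```

Doll_l is held with a width of about 50 mm. I lift it.

Call:
move_arm:
  increments: [0,0,-6,0,0,0,0,-15,0,0,0,0,-25,0,0,0,0,-30,0,0,0,0,-30,0,0,0,0,-25,0,0,0,0,-15,0,0,0,0,0,0,0]

```text
time: 4.73
tool_pos: [0.4308, -0.3034, 0.1691]
tool_rot: [0.004, 0.743, 0.669, 0.0]
contact_force: [1.0, -0.1, -1.3]
gripper_width: 0.578
grasp_force: 62.3
```

```bash
python3 -c "
from h import *
go('k_l',.14)"
```

```text
t 4.73 pos [ 0.4308 -0.3034  0.1691] yaw 1.4659 tilt [ 0.0059 -0.0053] F [ 1.  -0.1 -1.3] grip 0.578 62.3
to k_l mm [281.  157.6  28.8]
```

Call:
move_arm:
  increments: [12,5,0,0,0,25,12,0,0,0,30,17,0,0,0,30,17,0,0,0,30,17,0,0,0,30,17,0,0,0,30,17,0,0,0,30,17,0,0,0]

```text
time: 5.4
tool_pos: [0.5694, -0.0957, 0.1614]
tool_rot: [-0.002, 0.743, 0.669, -0.001]
contact_force: [0.2, -0.7, -1.1]
gripper_width: 0.58
grasp_force: 62.3
```

Call:
move_arm:
  increments: [27,17,0,0,0,20,13,10,0,0,11,6,10,0,0,4,3,9,0,0,0,0,0,0,0,0,0,0,0,0,0,0,0,0,0]

```text
time: 5.98
tool_pos: [0.6146, -0.0419, 0.1348]
tool_rot: [-0.0, 0.744, 0.669, -0.0]
contact_force: [0.3, -0.2, -0.1]
gripper_width: 0.577
grasp_force: 62.4
```

```bash
python3 -c "
from h import *
go('k_l',.040)"
```

```text
t 5.98 pos [ 0.6146 -0.0419  0.1348] yaw 1.4645 tilt [-0.0012 -0.0001] F [ 0.3 -0.2 -0.1] grip 0.577 62.4
to k_l mm [ 1.6  2.5 94.8]
```

Call:
move_arm:
  increments: [0.5,2,20,0,0,0,0,25,0,0,0,0,22,0,0,0,0,12,0,0,0,0,8,0,0,0,0,0,0,0,0,0,0,0,0,0,0,0,0,0]

```text
time: 6.65
tool_pos: [0.6187, -0.0411, 0.0502]
tool_rot: [0.001, 0.743, 0.669, 0.001]
contact_force: [0.2, -0.7, -2.0]
gripper_width: 0.579
grasp_force: 62.4
```

```bash
python3 -c "
from h import *
go('k_l',.040)"
```

```text
t 6.65 pos [ 0.6187 -0.0411  0.0502] yaw 1.4655 tilt [ 0.0029 -0.0006] F [ 0.2 -0.7 -2. ] grip 0.579 62.4
to k_l mm [ 0.3 -1.7 10.2]
```

Call:
move_arm:
  increments: [-0.5,-1.5,4,0,0,0,0,3,0,0,0,0,2,0,0,0,0,0,0,0,0,0,0,0,0,0,0,0,0,0]

```text
time: 7.15
tool_pos: [0.6162, -0.041, 0.0401]
tool_rot: [0.0, 0.743, 0.669, 0.0]
contact_force: [-2.9, 0.5, 5.4]
gripper_width: 0.578
grasp_force: 62.8
```

```bash
python3 -c "
from h import *
go('k_l',.040)"
```

```text
t 7.15 pos [ 0.6162 -0.041   0.0401] yaw 1.4659 tilt [ 0.0005 -0.0001] F [-2.9  0.5  5.4] grip 0.578 62.8
to k_l mm [0.5 0.8 0.1]
```

Board contact is about 5 N and the doll is centred to under 1 mm. I release and go to doll_xl.

Call:
move_arm:
  increments: [0,0,0,0,0.8,0,0,0,0,1,0,0,0,0,1,0,0,0,0,1,0,0,-15,0,1,0,0,-30,0,1,0,0,-40,0,1,0,0,-40,0,1]

```text
time: 7.82
tool_pos: [0.6147, -0.0408, 0.1639]
tool_rot: [-0.001, 0.743, 0.669, -0.001]
contact_force: [1.0, -0.4, 0.1]
gripper_width: 1.006
grasp_force: 0.0
```

Call:
move_arm:
  increments: [10,-15,-20,0,1,20,-30,-10,0,1,25,-35,0,0,1,25,-35,0,0,1,25,-35,0,0,1,20,-30,0,0,1,15,-20,0,0,1,0,0,0,0,1]

```text
time: 8.48
tool_pos: [0.4319, 0.1189, 0.1939]
tool_rot: [-0.001, 0.742, 0.67, 0.0]
contact_force: [0.4, 0.1, -0.9]
gripper_width: 1.003
grasp_force: 0.0
```

```bash
python3 -c "
from h import *
go('xl',.03)"
```

```text
t 8.48 pos [0.4319 0.1189 0.1939] yaw 1.4697 tilt [-0.0006  0.0012] F [ 0.4  0.1 -0.9] grip 1.003 0.0
to xl mm [ 12.2  -8.3 163.9]
```

Call:
move_arm:
  increments: [6,-4,10,0,1,6,-4,10,0,1,0,0,10,0,1,0,0,0,0,1,0,0,0,0,1,0,0,0,0,1]

```text
time: 8.98
tool_pos: [0.4283, 0.1289, 0.1639]
tool_rot: [-0.0, 0.744, 0.669, -0.0]
contact_force: [-0.1, 0.5, 0.4]
gripper_width: 0.999
grasp_force: 0.0
```

```bash
python3 -c "
from h import *
go('xl',.03)
f=wrist('pics/w2.png')
for z in (0,.1): print(z,proj(f,[*P['xl'],z]))"
```

```text
t 8.98 pos [0.4283 0.1289 0.1639] yaw 1.4649 tilt [-0.0009 -0.0002] F [-0.1  0.5  0.4] grip 0.999 0.0
to xl mm [  2.9  -3.8 133.9]
0 [314.86063389 217.17962598]
0.1 [312.47332653 255.88414253]
```

View pics/w2.png

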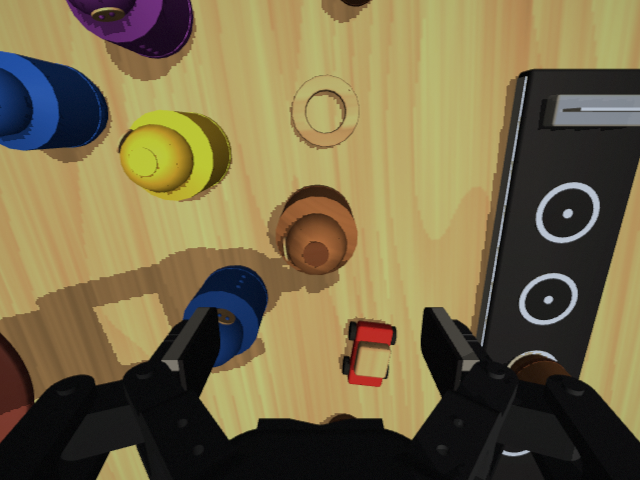

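The head spot of doll_xl is at (315,254), against a prediction of (312.5,256). The doll therefore sits about 1.5 mm further along tool y and 1 mm along x. The blue look-alike at (230,310) is clear of the left finger.

Call:
move_arm:
  increments: [2,-1.5,25,0,1,2,-1,25,0,1,0,0,12,0,1,0,0,0,0,1,0,0,0,0,1]

```text
time: 9.45
tool_pos: [0.4259, 0.1333, 0.1023]
tool_rot: [-0.0, 0.743, 0.669, -0.0]
contact_force: [0.1, -0.5, 0.3]
gripper_width: 1.003
grasp_force: 0.0
```

```bash
sed -i 's/xl=(.4247,.1321)/xl=(.4263,.1330)/' h.py; python3 -c "
from h import *
go('xl',.03)"
```

```text
t 9.45 pos [0.4259 0.1333 0.1023] yaw 1.4655 tilt [-0.0009 -0.0002] F [ 0.1 -0.5  0.3] grip 1.003 0.0
to xl mm [-0.2  0.5 72.3]
```

Call:
move_arm:
  increments: [0,0,16,0,1,0,0,20,0,1,0,0,16,0,1,0,0,10,0,1,0,0,6,0,1,0,0,2,0,1,0,0,0,0,1,0,0,0,0,1]

```text
time: 10.12
tool_pos: [0.4269, 0.1336, 0.0334]
tool_rot: [0.001, 0.743, 0.669, 0.001]
contact_force: [-1.1, 0.3, 0.4]
gripper_width: 0.999
grasp_force: 0.0
```

Call:
move_arm:
  increments: [0,0,0,0,0.7,0,0,0,0,0.6,0,0,0,0,0.3,0,0,0,0,0,0,0,0,0,0,0,0,0,0,0,0,0,0,0,0]

```text
time: 10.7
tool_pos: [0.4271, 0.1337, 0.0336]
tool_rot: [0.001, 0.743, 0.669, 0.001]
contact_force: [-0.7, -0.8, 5.7]
gripper_width: 0.68
grasp_force: 64.8
```

```bash
python3 -c "
from h import *
go('xl',.03)"
```

```text
t 10.7 pos [0.4271 0.1337 0.0336] yaw 1.4658 tilt [0.0023 0.0004] F [-0.7 -0.8  5.7] grip 0.68 64.8
to xl mm [-0.8 -0.7  3.6]
```

Call:
move_arm:
  increments: [0,0,-6,0,0,0,0,-15,0,0,0,0,-25,0,0,0,0,-30,0,0,0,0,-30,0,0,0,0,-25,0,0,0,0,-15,0,0,0,0,0,0,0]

```text
time: 11.37
tool_pos: [0.4279, 0.1338, 0.1825]
tool_rot: [0.002, 0.743, 0.669, 0.003]
contact_force: [1.2, 0.2, -0.3]
gripper_width: 0.68
grasp_force: 64.5
```

```bash
python3 -c "
from h import *
go('k_xl',.16)"
```

```text
t 11.37 pos [0.4279 0.1338 0.1825] yaw 1.4659 tilt [0.0072 0.001 ] F [ 1.2  0.2 -0.3] grip 0.68 64.5
to k_xl mm [-233.9  206.3   23.6]
```

Call:
move_arm:
  increments: [-10,9,0,0,0,-20,18,0,0,0,-27,24,0,0,0,-28,25,0,0,0,-28,25,0,0,0,-28,25,0,0,0,-28,25,0,0,0,-27,23,0,0,0]

```text
time: 12.03
tool_pos: [0.5781, -0.0812, 0.1757]
tool_rot: [-0.001, 0.743, 0.669, -0.001]
contact_force: [0.2, 0.1, -1.0]
gripper_width: 0.683
grasp_force: 64.5
```

Call:
move_arm:
  increments: [-20,18,0,0,0,-12,10,0,0,0,-5,4,0,0,0,0,0,0,0,0,0,0,0,0,0,0,0,0,0,0]

```text
time: 12.53
tool_pos: [0.6055, -0.1186, 0.1774]
tool_rot: [-0.001, 0.743, 0.669, -0.0]
contact_force: [0.2, -0.2, -1.8]
gripper_width: 0.682
grasp_force: 64.5
```

```bash
python3 -c "
from h import *
go('k_xl',.0536)"
```

```text
t 12.53 pos [ 0.6055 -0.1186  0.1774] yaw 1.4667 tilt [-0.0016  0.0008] F [ 0.2 -0.2 -1.8] grip 0.682 64.5
to k_xl mm [ -1.5   3.7 123.8]
```

Call:
move_arm:
  increments: [-0.5,2.5,15,0,0,0,0,25,0,0,0,0,28,0,0,0,0,22,0,0,0,0,14,0,0,0,0,8,0,0,0,0,0,0,0,0,0,0,0,0]

```text
time: 13.2
tool_pos: [0.6091, -0.1204, 0.0667]
tool_rot: [0.0, 0.743, 0.669, 0.0]
contact_force: [0.8, -0.3, -0.9]
gripper_width: 0.68
grasp_force: 64.5
```

```bash
python3 -c "
from h import *
go('k_xl',.0536)"
```

```text
t 13.2 pos [ 0.6091 -0.1204  0.0667] yaw 1.4662 tilt [ 0.0006 -0.0001] F [ 0.8 -0.3 -0.9] grip 0.68 64.5
to k_xl mm [-0.1 -0.3 13.1]
```

Call:
move_arm:
  increments: [0.5,0,5,0,0,0,0,4,0,0,0,0,2,0,0,0,0,1,0,0,0,0,0,0,0,0,0,0,0,0,0,0,0,0,0]

```text
time: 13.78
tool_pos: [0.609, -0.1201, 0.0546]
tool_rot: [0.0, 0.743, 0.669, 0.0]
contact_force: [0.2, 0.8, -1.3]
gripper_width: 0.68
grasp_force: 64.5
```

```bash
python3 -c "
from h import *
go('k_xl',.0536)"
```

```text
t 13.78 pos [ 0.609  -0.1201  0.0546] yaw 1.4657 tilt [ 0.0004 -0.0001] F [ 0.2  0.8 -1.3] grip 0.68 64.5
to k_xl mm [-0.3 -0.2  1. ]
```

Still 1 mm above the board, so I lower to contact, release, rise and head for doll_m.

Call:
move_arm:
  increments: [0.5,0,0.8,0,0,0,0,0.5,0,0,0,0,0,0,0,0,0,0,0,0]

```text
time: 14.12
tool_pos: [0.6092, -0.1196, 0.0537]
tool_rot: [0.0, 0.743, 0.669, 0.0]
contact_force: [-1.4, 0.6, 3.1]
gripper_width: 0.678
grasp_force: 64.9
```

Call:
move_arm:
  increments: [0,0,0,0,0.8,0,0,0,0,1,0,0,0,0,1,0,0,0,0,1,0,0,-15,0,1,0,0,-30,0,1,0,0,-40,0,1,0,0,-35,0,1]

```text
time: 14.78
tool_pos: [0.6084, -0.1194, 0.1739]
tool_rot: [-0.001, 0.743, 0.669, -0.0]
contact_force: [0.4, -0.1, 0.1]
gripper_width: 0.997
grasp_force: 0.0
```

Call:
move_arm:
  increments: [0,-12,-8,0,1,0,-25,0,0,1,0,-32,0,0,1,0,-32,0,0,1,-2,-30,0,0,1,-2,-25,0,0,1,-2,-15,0,0,1,0,0,0,0,1]

```text
time: 15.45
tool_pos: [0.4362, -0.1074, 0.1806]
tool_rot: [-0.0, 0.744, 0.669, -0.0]
contact_force: [0.3, -0.4, -0.1]
gripper_width: 1.0
grasp_force: 0.0
```

```bash
python3 -c "
from h import *
go('m',.006)
f=wrist('pics/w3.png')
for z in (0,.072): print(z,proj(f,[*P['m'],z]))"
```

```text
t 15.45 pos [ 0.4362 -0.1074  0.1806] yaw 1.4649 tilt [-0.0003 -0.0001] F [ 0.3 -0.4 -0.1] grip 1.0 0.0
to m mm [ -2.6  -7.3 174.6]
0 [311.4363105  218.54867361]
0.072 [309.16834605 242.09366095]
```

View pics/w3.png

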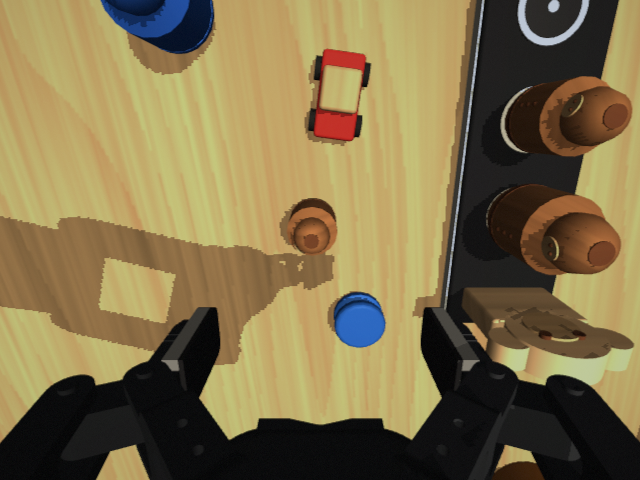

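doll_xl and doll_l stand on their circles at (560,230) and (575,115). doll_m's head spot is at (311,241), about 1 mm off the prediction.

Call:
move_arm:
  increments: [-1,-2,20,0,1,-1,-2,30,0,1,0,-1,35,0,1,0,0,20,0,1,0,0,10,0,1,0,0,0,0,1,0,0,0,0,1]

```text
time: 16.08
tool_pos: [0.4339, -0.1092, 0.0665]
tool_rot: [0.0, 0.743, 0.669, 0.0]
contact_force: [-0.3, -0.5, 0.2]
gripper_width: 1.001
grasp_force: 0.0
```

```bash
sed -i 's/m=(.4286,-.1092)/m=(.4296,-.1087)/' h.py; python3 -c "
from h import *
go('m',.006)"
```

```text
t 16.08 pos [ 0.4339 -0.1092  0.0665] yaw 1.4661 tilt [ 0.0003 -0.    ] F [-0.3 -0.5  0.2] grip 1.001 0.0
to m mm [ 0.1 -4.4 60.5]
```

Call:
move_arm:
  increments: [0,-2,12,0,1,0,-2,16,0,1,0,0,14,0,1,0,0,10,0,1,0,0,5,0,1,0,0,1,0,1,0,0,0,0,1,0,0,0,0,1]

```text
time: 16.75
tool_pos: [0.43, -0.109, 0.0091]
tool_rot: [0.001, 0.743, 0.669, 0.0]
contact_force: [0.4, -0.4, 0.3]
gripper_width: 1.0
grasp_force: 0.0
```

```bash
python3 -c "
from h import *
go('m',.006)"
```

```text
t 16.75 pos [ 0.43   -0.109   0.0091] yaw 1.4658 tilt [ 0.0018 -0.0008] F [ 0.4 -0.4  0.3] grip 1.0 0.0
to m mm [ 0.3 -0.5  3.1]
```

Call:
move_arm:
  increments: [0,0,2,0,0.7,0,0,0,0,0.6,0,0,0,0,0.4,0,0,0,0,0,0,0,0,0,0,0,0,0,0,0,0,0,0,0,0,0,0,0,0,0]

```text
time: 17.42
tool_pos: [0.4295, -0.1089, 0.0065]
tool_rot: [0.0, 0.743, 0.669, 0.0]
contact_force: [-0.1, 0.3, 4.8]
gripper_width: 0.474
grasp_force: 60.5
```

```bash
python3 -c "
from h import *
go('m',.006)"
```

```text
t 17.42 pos [ 0.4295 -0.1089  0.0065] yaw 1.4658 tilt [ 0.0009 -0.0004] F [-0.1  0.3  4.8] grip 0.474 60.5
to m mm [0.2 0.  0.5]
```

Gripped. I lift doll_m and carry it.

Call:
move_arm:
  increments: [0,0,-6,0,0,0,0,-15,0,0,0,0,-25,0,0,0,0,-30,0,0,0,0,-30,0,0,0,0,-25,0,0,0,0,-12,0,0,0,0,0,0,0]

```text
time: 18.08
tool_pos: [0.4308, -0.1094, 0.1522]
tool_rot: [0.003, 0.743, 0.669, 0.001]
contact_force: [0.7, 0.3, -0.5]
gripper_width: 0.481
grasp_force: 60.5
```

```bash
python3 -c "
from h import *
go('k_m',.14)"
```

```text
t 18.08 pos [ 0.4308 -0.1094  0.1522] yaw 1.4659 tilt [ 0.0056 -0.0024] F [ 0.7  0.3 -0.5] grip 0.481 60.5
to k_m mm [168.2 178.1  13. ]
```

Call:
move_arm:
  increments: [10,8,0,0,0,20,19,0,0,0,25,26,0,0,0,26,28,0,0,0,26,28,0,0,0,25,27,0,0,0,20,22,0,0,0,11,13,0,0,0]

```text
time: 18.75
tool_pos: [0.6166, 0.0378, 0.1455]
tool_rot: [-0.002, 0.743, 0.67, -0.001]
contact_force: [0.0, -0.8, 0.3]
gripper_width: 0.477
grasp_force: 60.6
```

Call:
move_arm:
  increments: [5,7,0,0,0,0,0,0,0,0,0,0,0,0,0,0,0,0,0,0,0,0,0,0,0]

```text
time: 19.17
tool_pos: [0.6227, 0.039, 0.1486]
tool_rot: [-0.0, 0.744, 0.669, -0.0]
contact_force: [0.2, 0.1, 0.1]
gripper_width: 0.479
grasp_force: 60.6
```

```bash
python3 -c "
from h import *
go('k_m',.0265)"
```

```text
t 19.17 pos [0.6227 0.039  0.1486] yaw 1.4647 tilt [-0.0009 -0.0001] F [0.2 0.1 0.1] grip 0.479 60.6
to k_m mm [  0.6   3.  122.1]
```

Call:
move_arm:
  increments: [0,2,15,0,0,0,0,25,0,0,0,0,28,0,0,0,0,22,0,0,0,0,14,0,0,0,0,7,0,0,0,0,0,0,0,0,0,0,0,0]

```text
time: 19.83
tool_pos: [0.6261, 0.0394, 0.0385]
tool_rot: [0.0, 0.743, 0.669, 0.0]
contact_force: [-0.0, -0.6, -0.7]
gripper_width: 0.48
grasp_force: 60.6
```

```bash
python3 -c "
from h import *
go('k_m',.0265)"
```

```text
t 19.83 pos [0.6261 0.0394 0.0385] yaw 1.4655 tilt [ 0.0009 -0.    ] F [-0.  -0.6 -0.7] grip 0.48 60.6
to k_m mm [-0.3 -0.5 12. ]
```

Call:
move_arm:
  increments: [0,0,4,0,0,0,0,4,0,0,0,0,2.5,0,0,0,0,1,0,0,0,0,0.5,0,0,0,0,0,0,0,0,0,0,0,0]

```text
time: 20.42
tool_pos: [0.6258, 0.0396, 0.0266]
tool_rot: [0.0, 0.743, 0.669, 0.0]
contact_force: [-1.9, -0.8, 3.7]
gripper_width: 0.482
grasp_force: 61.0
```

```bash
python3 -c "
from h import *
go('k_m',.0265)"
```

```text
t 20.42 pos [0.6258 0.0396 0.0266] yaw 1.4659 tilt [0.0001 0.    ] F [-1.9 -0.8  3.7] grip 0.482 61.0
to k_m mm [-0.4 -0.2  0.1]
```

Call:
move_arm:
  increments: [0,0,0,0,0.7,0,0,0,0,1,0,0,0,0,1,0,0,0,0,1,0,0,-15,0,1,0,0,-30,0,1,0,0,-40,0,1,0,0,-40,0,1]

```text
time: 21.08
tool_pos: [0.6247, 0.0396, 0.1522]
tool_rot: [-0.001, 0.743, 0.669, -0.001]
contact_force: [1.3, 0.5, -0.3]
gripper_width: 1.001
grasp_force: 0.0
```

Call:
move_arm:
  increments: [15,-12,-18,0,1,28,-22,-8,0,1,33,-26,0,0,1,33,-26,0,0,1,33,-26,0,0,1,33,-26,0,0,1,25,-20,0,0,1,15,-12,0,0,1]

```text
time: 21.75
tool_pos: [0.4779, 0.2726, 0.1784]
tool_rot: [-0.0, 0.742, 0.67, 0.001]
contact_force: [0.1, 0.2, -0.4]
gripper_width: 1.003
grasp_force: 0.0
```

Call:
move_arm:
  increments: [30,-5,0,0,1,10,-2,0,0,1,0,0,0,0,1,0,0,0,0,1,0,0,0,0,1]

```text
time: 22.17
tool_pos: [0.4775, 0.3096, 0.1773]
tool_rot: [0.0, 0.744, 0.669, -0.0]
contact_force: [-0.1, -0.9, 0.2]
gripper_width: 1.001
grasp_force: 0.0
```

```bash
python3 -c "
from h import *
go('s',.004)
f=wrist('pics/w4.png')
for z in (0,.058): print(z,proj(f,[*P['s'],z]))"
```

```text
t 22.17 pos [0.4775 0.3096 0.1773] yaw 1.465 tilt [ 0.0002 -0.0005] F [-0.1 -0.9  0.2] grip 1.001 0.0
to s mm [ -5.7  -3.1 173.3]
0 [315.87827833 222.5894606 ]
0.058 [315.05858764 241.62774637]
```

View pics/w4.png

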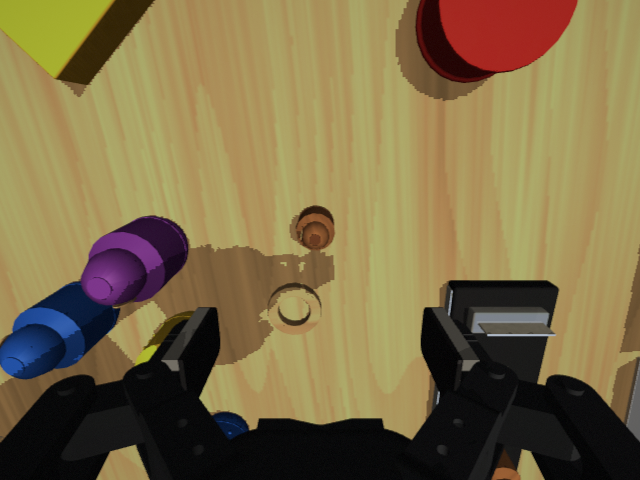

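doll_s's head spot is at (315.5,240), within 1 mm of the prediction. The space around it is clear.

Call:
move_arm:
  increments: [-2,-1,20,0,1,-2,-1,30,0,1,-1,0,35,0,1,0,0,20,0,1,0,0,10,0,1,0,0,0,0,1,0,0,0,0,1]

```text
time: 22.8
tool_pos: [0.4752, 0.3053, 0.0625]
tool_rot: [0.0, 0.744, 0.669, 0.0]
contact_force: [0.5, 0.0, 1.2]
gripper_width: 1.004
grasp_force: 0.0
```

```bash
sed -i 's/ s=(.4739,.3042)/s=(.4742,.3051)/;s/,s=(.4739,.3042)/,s=(.4742,.3051)/' h.py; python3 -c "
from h import *
go('s',.004)"
```

```text
t 22.8 pos [0.4752 0.3053 0.0625] yaw 1.4648 tilt [0.0002 0.    ] F [0.5 0.  1.2] grip 1.004 0.0
to s mm [-0.3 -1.  58.5]
```

Call:
move_arm:
  increments: [0,-1,12,0,1,0,0,16,0,1,0,0,14,0,1,0,0,9,0,1,0,0,4,0,1,0,0,1,0,1,0,0,0,0,1,0,0,0,0,1]

```text
time: 23.47
tool_pos: [0.4744, 0.3063, 0.007]
tool_rot: [0.0, 0.743, 0.669, 0.001]
contact_force: [-0.2, -0.2, -0.4]
gripper_width: 0.998
grasp_force: 0.0
```

Call:
move_arm:
  increments: [0,0,0,0,0.7,0,0,0,0,0.5,0,0,0,0,0.3,0,0,0,0,0,0,0,0,0,0,0,0,0,0,0,0,0,0,0,0,0,0,0,0,0]

```text
time: 24.13
tool_pos: [0.4741, 0.3061, 0.0065]
tool_rot: [0.0, 0.743, 0.669, 0.001]
contact_force: [0.5, -0.6, 4.4]
gripper_width: 0.364
grasp_force: 59.7
```

```bash
python3 -c "
from h import *
go('s',.004)"
```

```text
t 24.13 pos [0.4741 0.3061 0.0065] yaw 1.4658 tilt [0.0009 0.0005] F [ 0.5 -0.6  4.4] grip 0.364 59.7
to s mm [-1.   0.2  2.5]
```

Call:
move_arm:
  increments: [0,0,-6,0,0,0,0,-15,0,0,0,0,-22,0,0,0,0,-25,0,0,0,0,-22,0,0,0,0,-12,0,0,0,0,0,0,0]

```text
time: 24.72
tool_pos: [0.4755, 0.3068, 0.1115]
tool_rot: [0.001, 0.743, 0.669, 0.003]
contact_force: [-0.2, 0.2, 0.4]
gripper_width: 0.369
grasp_force: 59.3
```

```bash
python3 -c "
from h import *
go('k_s',.1)"
```

```text
t 24.72 pos [0.4755 0.3068 0.1115] yaw 1.4658 tilt [0.0054 0.0026] F [-0.2  0.2  0.4] grip 0.369 59.3
to k_s mm [-170.2  177.4   11.9]
```

Call:
move_arm:
  increments: [-10,9,0,0,0,-20,20,0,0,0,-26,27,0,0,0,-27,28,0,0,0,-27,28,0,0,0,-25,26,0,0,0,-19,21,0,0,0,-10,12,0,0,0]

```text
time: 25.38
tool_pos: [0.627, 0.121, 0.1053]
tool_rot: [-0.001, 0.744, 0.668, -0.002]
contact_force: [-0.6, -0.0, -1.0]
gripper_width: 0.369
grasp_force: 59.4
```

Call:
move_arm:
  increments: [-5,6,0,0,0,0,0,0,0,0,0,0,0,0,0,0,0,0,0,0,0,0,0,0,0]

```text
time: 25.8
tool_pos: [0.6309, 0.1206, 0.1078]
tool_rot: [-0.0, 0.743, 0.67, -0.0]
contact_force: [0.7, -0.8, 0.1]
gripper_width: 0.367
grasp_force: 59.4
```

```bash
python3 -c "
from h import *
go('k_s',.0265)"
```

```text
t 25.8 pos [0.6309 0.1206 0.1078] yaw 1.4676 tilt [-0.0007  0.0002] F [ 0.7 -0.8  0.1] grip 0.367 59.4
to k_s mm [-1.3  3.4 81.3]
```

Call:
move_arm:
  increments: [-0.5,2.5,12,0,0,0,0,18,0,0,0,0,18,0,0,0,0,14,0,0,0,0,8,0,0,0,0,0,0,0,0,0,0,0,0,0,0,0,0,0]

```text
time: 26.47
tool_pos: [0.6351, 0.1187, 0.039]
tool_rot: [0.001, 0.743, 0.669, 0.001]
contact_force: [-0.6, -0.0, -0.6]
gripper_width: 0.37
grasp_force: 59.4
```

```bash
python3 -c "
from h import *
go('k_s',.0265)"
```

```text
t 26.47 pos [0.6351 0.1187 0.039 ] yaw 1.466 tilt [0.0017 0.0001] F [-0.6 -0.  -0.6] grip 0.37 59.4
to k_s mm [ 0.2 -1.1 12.5]
```

Call:
move_arm:
  increments: [1,-0.5,4,0,0,0,0,4,0,0,0,0,2.5,0,0,0,0,1,0,0,0,0,1,0,0,0,0,0,0,0,0,0,0,0,0]

```text
time: 27.05
tool_pos: [0.6339, 0.1196, 0.0266]
tool_rot: [-0.0, 0.743, 0.669, -0.0]
contact_force: [-3.8, -0.4, 6.1]
gripper_width: 0.369
grasp_force: 60.1
```

```bash
python3 -c "
from h import *
go('k_s',.0265)"
```

```text
t 27.05 pos [0.6339 0.1196 0.0266] yaw 1.4658 tilt [-0.0006 -0.0001] F [-3.8 -0.4  6.1] grip 0.369 60.1
to k_s mm [-0.5  0.2  0.1]
```

Contact is made and the doll is centred. I release, rise and move clear toward the robot.

Call:
move_arm:
  increments: [0,0,0,0,0.7,0,0,0,0,1,0,0,0,0,1,0,0,0,0,1,0,0,-15,0,1,0,0,-30,0,1,0,0,-40,0,1,0,0,-40,0,1]

```text
time: 27.72
tool_pos: [0.633, 0.1195, 0.1516]
tool_rot: [-0.001, 0.743, 0.669, -0.001]
contact_force: [1.0, 0.0, 0.7]
gripper_width: 0.996
grasp_force: 0.0
```

Call:
move_arm:
  increments: [0,-15,-25,0,1,0,-30,-25,0,1,0,-35,-10,0,1,0,-35,0,0,1,0,-30,0,0,1,0,-15,0,0,1,0,0,0,0,1,0,0,0,0,1]

```text
time: 28.38
tool_pos: [0.475, 0.1364, 0.2118]
tool_rot: [0.001, 0.743, 0.669, 0.001]
contact_force: [-0.1, 0.1, 0.1]
gripper_width: 0.998
grasp_force: 0.0
```

```bash
python3 - <<'E'
from plant import manip
import cv2,numpy as np
a=manip.grab_frame("scene")["image"][200:380,220:520]; b=manip.grab_frame("top")["image"][90:230,190:470]
cv2.imwrite("pics/end.png",np.vstack([cv2.resize(a,(500,300),interpolation=cv2.INTER_CUBIC),cv2.resize(b,(500,250),interpolation=cv2.INTER_CUBIC)]))
E
```

View pics/end.png

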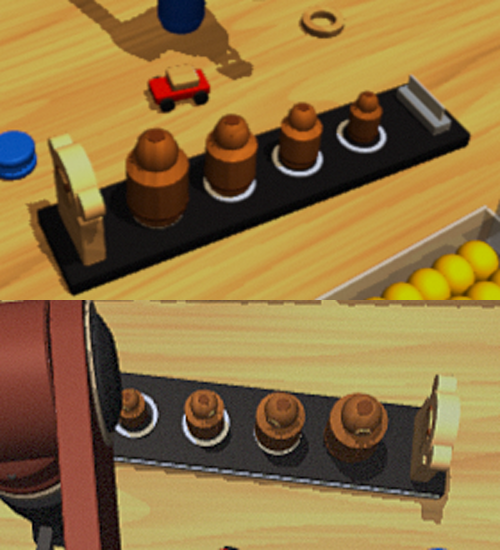

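The dolls stand upright in order from the bookend: xl (155,180), l (230,155), m (300,135), s (366,120). doll_s looks slightly off its ring centre, so I check it with the wrist camera.

```bash
python3 - <<'E'
from h import *
f=wrist('pics/w5.png'); I=f["image"].copy()
for n,h,r in(("xl",.1,.03),("l",.086,.0255),("m",.072,.021),("s",.058,.0165)):
    p=P["k_"+n]; 
    for z in(.019,.019+h): print(n,np.round(proj(f,[*p,z]),1))
    for z,rr,c in((.019,.026,(0,255,0)),(.019,r*.85,(255,255,0)),(.019+h*.64,r,(255,0,255))):
        pts=[proj(f,[p[0]+rr*np.cos(a),p[1]+rr*np.sin(a),z]) for a in np.linspace(0,6.29,60)]
        cv2.polylines(I,[np.int32(np.array(pts)*16)],True,c,1,cv2.LINE_AA,4)
    cv2.circle(I,tuple(int(v) for v in np.round(proj(f,[*p,.019+h]))),2,(0,0,255),-1)
cv2.imwrite('pics/w5o.png',I)
E
```

```text
xl [452.8 410.6]
xl [492.1 494.1]
l [461.  353.2]
l [498.2 412.5]
m [470.5 288. ]
m [505.1 324.7]
s [481.4 213.5]
s [512.5 229.9]
```

View pics/w5o.png

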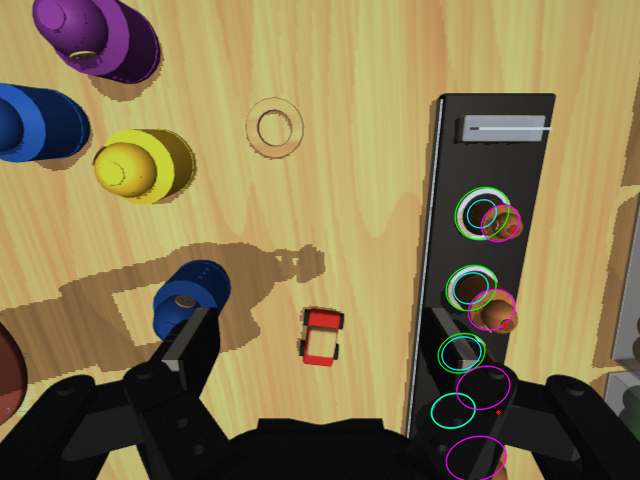

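The overlaid doll models match doll_s (502,223) and doll_m (493,310) in the wrist view, centred to within 1–2 mm. I hand the job in.

```bash
python3 -c "
from plant import manip
print(manip.job_done())"
```

```text
the job is handed in; nothing more can be done
None
```

All four dolls stand upright on their circles in order of size, the largest next to the monkey bookend and the smallest at the far end; the job was handed in at about 28 s of robot time, and I was not shown a verdict.

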